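Open the reclaim chest by its ring pull and drop the offcut in

ROBOT

A 6-joint arm with a two-finger parallel gripper is mounted at the origin on the work surface. World frame = base frame: x ahead of the robot, y to its left, z up, the work surface at z = 0. Lengths are in m, angles in rad, forces in N, time in s.
With the tool pointing down it reaches from about 0.3 to 0.875 m from the base axis. Payload 6.4 kg.
Tool frame: the origin (TCP) lies midway between the tips of the shut fingers; the grasp point (between the pads) lies 19 mm behind it (ctrl.pinch_z is the distance from the TCP to the grasp point, in m); z points along the fingers, y is the line along which they close (so a half turn about z gives the same grasp; the last joint's range is limited). The gripper opens to 85 mm and grips with 20 to 120 N. Pads are 22 mm wide; open, the fingers measure 114 mm over their backs; the gripper's body (76 mm by 85 mm) begins 54 mm behind the grasp point. The pads swing forward as they close: fully open they stand 13 mm farther back than shut.
Start: joints at [-1.537, 0.181, 1.607, -0, 1.354, -0.206], TCP at [0.137, -0.559, 0.203] pointing down, gripper open.
Joint ranges: [-2.99, 2.99], [-0.89, 2.07], [0.3, 2.58], [-1.14, 4.28], [0, 2.63], [-3.12, 3.12]. Speed limits (rad/s): [2.57, 2.57, 3.01, 3.14, 3.14, 3.14].

INTERFACE

Orientations are given as a unit quaternion [w, x, y, z].
In Python, from bench import ctrl gives the robot as it stands.
- The arm moves only by the tool apply_moves, never from a script. Its argument "moves" is a list of rows, each an object with "jaw": the opening, from 0 (shut) to 1 (fully open); "offset": the shift along the tool's x, y, z in mm, a list of three; "rot": the turn, a rotation vector about the tool's x, y, z in degrees, a list of three. In form: [{"jaw": jaw, "offset": [dx, dy, dz], "rot": [ax, ay, az]}, ...]. A call has exactly 5 rows; each row shifts and turns the commanded pose from where the row before left it, along the tool's axes as they then stand; what a row does not reach is not made up. A row lasts 1/8 s, in which the tool goes at most 62.5 mm and 10.7 degrees, less where a joint would pass 70% of its speed; a pose out of reach is approached as far as the arm can. A call is refused whole if a number of a shift passes 62.5 or a number of a turn 10.7, either way. A call with a gripper value outside its range is refused whole. The fingers move at their own pace and stop on an object; the grip force is fixed at half the most. Time passes only in rows, so rows that do not move let the fingers close, or fill a call up. It gives the time, the measured TCP pose, the force, the opening and the grip force at its end, in the units of the state.
- ctrl.get_obs(): the state, without advancing time (a new reading comes with each control period).
- ctrl.camera(name): name is "scene" or "top"; returns (picture, depth): 400x640x3 uint8, red, green, blue; 400x640 float32, m along the optical axis (not along the pixel's ray), 0 where there is no reading.
- ctrl.camera_params(name): a dict with "K" (3x3 intrinsics, pixels), "dist" ([k1, k2, p1, p2, k3] as OpenCV has them; the pictures are not rectified), "cam_to_world" (4x4, takes a point from camera to world coordinates). Camera axes: x right, y down, z forward; pixel columns grow to the right and rows downward; lengths in m; the calibration is good to about 2 mm. A picture is of the moment at which its call begins. camera_params takes no time and is no camera call.
- ctrl.hand_in(): hands the job in; it is judged then, once.
Trained networks look in the newest picture that a camera, given by its name, has taken for a name from the list of things; names that differ only in an ending like _2 or _b are one class to them, and where a whole thing is asked for, a point or a joint stands for the part that bears it (a point fixed in the world has none). Each returns a list of dicts, best first, with "score" (0 to 1); they miss things now and then, are a little off and sometimes report something else, mostly with a low value. They report only what shows in the picture. A call takes as long as a camera call.
- ctrl.outline_of(camera, target): "region" (400x640 bool, what is visible of it) and "position" ([column, row] in pixels, amid what is visible of it).
The state is a dict: "time_s": time; "q": joint angles; "dq": joint speeds; "joint_efforts": joint torques, N m; "eef_pos": TCP position; "eef_rot": TCP orientation; "wrist_force": force on the tool from outside, world axes, zero at the start; "torque": the same for the moment, N m; "opening": opening from 0.0 (shut) to 1.0 (fully open); "grasp_force": force on a finger pad.
Only numpy, scipy, OpenCV 4.12 (cv2) and the standard library are available. Lean on these libraries where they do the work, as an engineer would, in place of code of your own. Each camera call takes 0.05 s, during which the arm holds its last target. There are 200 camera calls.

TASK

Open the scrap hatch in the top of the reclaim chest: flip its recessed ring pull up first, then lift the hatch by the ring until it stands upright. Then put the cream casting offcut that lies on the bench into the tub under the hatch and leave the hatch standing open, without disturbing the putty knife on the deck or the white cup on the bench.

Things in the scene. Friction and masses are not known exactly. Their poses are not given: they have to be found in the camera images.
- chest: reclaim chest fixed on the bench: grey steel case, birch-ply deck, 300 (x) x 360 (y) x 120 high. Origin at the centre of its underside; x points to the hinge side (away from the robot at yaw 0), z up. In the middle of the deck is the flush ply hatch, 200 (x) x 220 (y) x 34 thick, over the scrap tub
- tub_floor (a point): centre of the scrap tub's floor under the hatch, 20 above the bench, 100 below the deck; axes as the chest's. The well is 200 (x) x 220 (y) with low scraps (to 20 high) along the hinge side. The upright hatch's 34 thickness stands over the well, so the free mouth runs from x = -100 to +66
- hatch (a joint): hinge angle of the hatch, rad: 0 shut and flush with the deck, grows as it lifts, 1.57 upright, stop at 1.83. Stiff hinges, about 0.8 kg: raising it takes about 7 N at the ring; let go below about 1.2 rad it falls shut, above that it stays where it is left
- hatch_hinge (a point): middle of the hinge line, level with the deck (120 over the bench), 100 from the chest's centre along its +x. The hinge axis is the chest's y; the hatch's free (-x) edge, where the ring is, goes up and over towards +x. Axes turn with the hatch and equal the chest's when shut
- ring_pull: steel D-ring of round 9 bar in a pan sunk in the hatch. Origin mid-pin; pin along the chest's y, 165 from the hinge line, 7 below the hatch's surface, 35 from its free edge. Own x runs pin to cross-bar, z out of its plane. Flat, x points to the hinge; it swings up about the pin, cross-bar up then away from the hinge, to 1.9 rad, and stays where put. Opening inside 46 (x) x 55 (y)
- ring_bar (a point): middle of the ring's straight cross-bar (42 long, round, 9 thick), 55 from the pin; axes as the ring's. Flat, it is 7 below the hatch's surface. The steel pan is 109 (x) x 92 (y), 30 deep below that surface, and reaches 38 past the bar on the hinge side, so the bar can be pinched from above, a finger either side
- offcut_mid (a point): centre (half-way up, 19 above its underside) of the offcut: a loose cream cast block 62 long (own x) x 40 wide (own y) x 38 high, 0.16 kg, its top narrowed by a sawn step at one end (the +x end is only 26 high). It stands on the bench to the left or right of the chest; z up.
- mixing_cup: loose white cup, 68 across, 75 high, on the bench on the other side of the chest; origin at the centre of its underside. Leave alone.
- putty_knife: loose putty knife, red handle, 190 long, 18 wide, 13 high, lying on the chest's deck beside the hatch; origin near mid-length, underneath. Leave alone.

How it is judged:
On the way, in this order (a step that is already met when the one before it is completed fails the run):
1. the ring pull is flipped up out of its pan (by more than 1.0 rad, about 57 degrees) while the hatch is still down (under 0.15 rad) (angle between ring_pull's own z axis and vertical above 1 rad and value of joint hatch below 0.15 rad), for 0.1 s.
2. the hatch is lifted past 0.4 rad by the ring (the fingers bear on the ring) (value of joint hatch above 0.4 rad and contact force between the fingers and ring_pull above 0.5 N).
3. the hatch stands upright (past 1.4 rad, 80 degrees) (value of joint hatch above 1.4 rad), for 0.2 s.
At the end, for the whole second after the job is handed in: The hatch stands open at 1.4 rad (80 degrees) or more and at rest, and the offcut lies at rest down in the scrap tub: its centre within the well (100 mm either side of the chest's centre in x, 110 mm in y) and lower than 85 mm above the bench (value of joint hatch above 1.4 rad and velocity of joint hatch between -0.1 and 0.1 rad/s and x of offcut_mid in the frame of chest between -0.1 and 0.1 m and y of offcut_mid in the frame of chest between -0.11 and 0.11 m and height (world z) of offcut_mid below 0.085 m and linear speed of offcut below 0.05 m/s); the robot touches nothing.
It fails at once if the putty knife or the white cup is moved more than 40 mm (distance of any of mixing_cup, putty_knife from where it was at the start of the episode above 0.04 m).
It also fails if it takes over 69 s, if anything falls off the work surface, if the arm or the gripper's body presses on something with over 40 N, if the wrist force passes 120 N, or if a joint passes its speed limit or range.

## Working session

There is one attempt and no reset: what is moved stays moved. The work goes in short steps, Python scripts to look and compute and a tool call to move; the robot and the scene stay as the last step left them, time stands still between calls to the robot, and variables do not carry over. Pictures are saved under pics/ and viewed, at most 10 in all, crops included, and the job is handed in when it is done.

Besides the shell and the picture viewer there is one more tool, called after ">>>" as name([rows], argument=value, ...), one row to a line, values as JSON. apply_moves: Moves the arm, as the interface text tells. Its arguments: {"type":"object","properties":{"moves":{"type":"array"}},"required":["moves"]}

```bash
mkdir -p pics; ls; cat > h.py <<'E'
import numpy as np, cv2
from bench import ctrl
def px2w(cam,pts,depth=None,z=None):
    P=ctrl.camera_params(cam);K=np.array(P["K"]);T=np.array(P["cam_to_world"])
    u=cv2.undistortPoints(np.array(pts,float).reshape(-1,1,2),K,np.array(P["dist"])).reshape(-1,2)
    r=np.c_[u,np.ones(len(u))]
    if depth is not None: return (r*np.array(depth)[:,None])@T[:3,:3].T+T[:3,3]
    d=r@T[:3,:3].T; return T[:3,3]+d*((z-T[2,3])/d[:,2])[:,None]
def region(cam,name,d):
    o=ctrl.outline_of(cam,name)
    if not o: return None
    m=o[0]["region"]&(d>0); v,u=np.nonzero(m)
    return o[0]["score"],o[0]["position"],px2w(cam,np.c_[u,v],depth=d[v,u]),np.c_[u,v]
E
cat > l.py <<'E'
from h import *
for c in ["top","scene"]:
    p,d=ctrl.camera(c); cv2.imwrite(f"pics/{c}0.png",p[:,:,::-1]); np.save(c+"_d.npy",d)
    T=np.array(ctrl.camera_params(c)["cam_to_world"]); print(c,T.round(3).tolist())
    for n in ["chest","ring_pull","hatch","offcut_mid","mixing_cup","putty_knife"]:
        r=region(c,n,d)
        if r is None: print(n,None);continue
        s,pos,w,uv=r; zt=np.percentile(w[:,2],90); t=w[abs(w[:,2]-zt)<.012]
        rc=cv2.minAreaRect((t[:,:2]*1000).astype(np.float32))
        print(n,round(s,2),np.round(pos),"med",np.median(w,0).round(4),"zt",zt.round(4),"rect",np.round(rc[0],1),np.round(rc[1],1),round(rc[2],1))
o=ctrl.get_obs();print(o["time_s"],o["eef_pos"],o["eef_rot"],ctrl.pinch_z)
E
python3 l.py
```

```text
pics
top [[-0.023, -0.995, 0.096, 0.428], [-1.0, 0.022, -0.004, 0.003], [0.002, -0.096, -0.995, 1.49], [0.0, 0.0, 0.0, 1.0]]
chest 0.64 [323. 214.] med [0.5177 0.0109 0.1201] zt 0.1239 rect [519.5  15.5] [300. 360.] 6.7
ring_pull 0.79 [322. 213.] med [0.4811 0.0112 0.1185] zt 0.1226 rect [481.7  11.5] [62.7 72.4] 5.0
hatch 0.88 [324. 213.] med [0.52   0.0156 0.1198] zt 0.124 rect [523.1  16.5] [206.4 218.1] 6.8
offcut_mid 0.69 [323. 232.] med [0.4705 0.0059 0.1186] zt 0.1227 rect [480.7  10.4] [60.6 70.5] 4.9
mixing_cup 0.86 [213. 228.] med [0.4783 0.3784 0.0327] zt 0.0752 rect [478.1 367.3] [69.1 64.3] 88.6
putty_knife 0.68 [269. 217.] med [0.5085 0.1648 0.1303] zt 0.1351 rect [511.5 164.7] [188.7  19. ] 18.1
scene [[0.569, 0.566, -0.597, 1.439], [0.822, -0.408, 0.397, -0.598], [-0.019, -0.717, -0.697, 1.121], [0.0, 0.0, 0.0, 1.0]]
chest 0.72 [317. 199.] med [ 0.5756 -0.0268  0.1186] zt 0.1229 rect [520.3  13.5] [305.5 365.9] 7.0
ring_pull 0.6 [314. 180.] med [ 0.497  -0.0065  0.119 ] zt 0.123 rect [485.    7.6] [64.8 69.2] 7.7
hatch 0.88 [322. 181.] med [0.5169 0.0131 0.1201] zt 0.1235 rect [522.   13.6] [212.5 231.3] 6.9
offcut_mid None
mixing_cup 0.87 [396. 150.] med [0.4848 0.3576 0.0522] zt 0.073 rect [477.8 363.8] [60.  70.2] 49.7
putty_knife 0.53 [355. 154.] med [0.502  0.1572 0.1296] zt 0.1348 rect [514.4 164.9] [188.6  32.5] 16.1
0.7 [ 0.13659477 -0.55857425  0.20331425] [ 2.70785446e-05  9.92822432e-01  1.19597733e-01 -1.76524311e-07] 0.0187
```

View pics/top0.png

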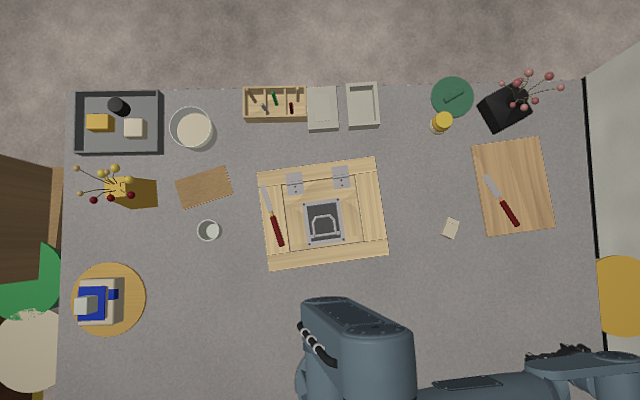

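View pics/scene0.png

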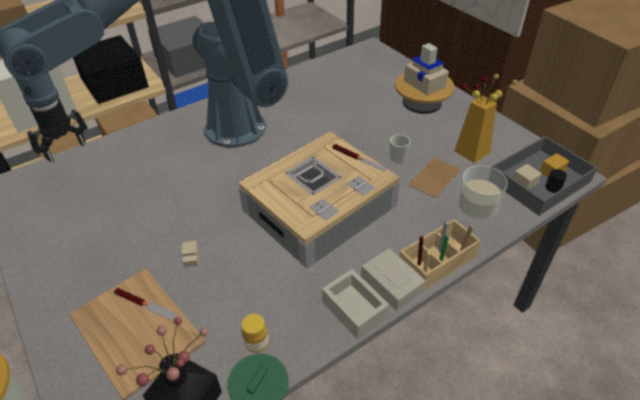

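The top view shows the ring pull at about (323,222), the knife at (272,215), the cup at (208,230) and the offcut at (451,228), to the right of the chest. The network mistook the pan for the offcut. The scene view agrees (offcut at (189,252)).

```bash
cat >> h.py <<'E'
from scipy.spatial.transform import Rotation as R
def plan(p,Rm,pt,yaw,n,jaw,tilt=0):
    """rows from pose (p,Rm) to world point pt, tool down with tool x heading yaw deg"""
    if yaw is None: Rt=Rm
    else: Rt=(R.from_euler('z',yaw,degrees=True)*R.from_euler('x',180,degrees=True))*R.from_euler('x',tilt,degrees=True)
    rv=(Rm.inv()*Rt).as_rotvec(degrees=True)
    dp=(np.array(pt)-p)*1000/n; cur=Rm
    for i in range(n):
        print({"jaw":jaw,"offset":cur.inv().apply(dp).round(1).tolist(),"rot":(rv/n).round(2).tolist()}); cur=cur*R.from_rotvec(rv/n,degrees=True)
    return np.array(pt),Rt
def pose():
    o=ctrl.get_obs(); q=o["eef_rot"]; return np.array(o["eef_pos"]),R.from_quat([q[1],q[2],q[3],q[0]])
E
python3 - <<'E'
from h import *
for c,(u0,v0) in {"top":(451,228),"scene":(189,252)}.items():
    d=np.load(c+"_d.npy"); v,u=np.mgrid[v0-20:v0+21,u0-20:u0+21].reshape(2,-1)
    w=px2w(c,np.c_[u,v],depth=d[v,u]); t=w[(w[:,2]>.016)&(w[:,2]<.06)]
    print(c,len(t),cv2.minAreaRect((t[:,:2]*1000).astype(np.float32)),"z",np.percentile(t[:,2],[10,50,90]).round(3))
    for lo,hi in((.02,.031),(.032,.05)):
        s=t[(t[:,2]>lo)&(t[:,2]<hi)]; print(lo,len(s),s.mean(0).round(4))
p,Rm=pose()
plan(p,Rm,[.508,.013,.19],96.8,15,.4)
E
```

```text
top 266 ((468.9677734375, -387.7931823730469), (42.22622299194336, 61.91937255859375), 64.6002426147461) z [0.024 0.035 0.041]
0.02 79 [ 0.4825 -0.3902  0.0261]
0.032 170 [ 0.4609 -0.3842  0.038 ]
scene 336 ((470.48077392578125, -389.2215270996094), (39.85117721557617, 66.2896957397461), 65.42117309570312) z [0.023 0.035 0.04 ]
0.02 121 [ 0.488  -0.3961  0.0253]
0.032 196 [ 0.4652 -0.3867  0.0374]
{'jaw': 0.4, 'offset': [33.1, -31.1, 0.9], 'rot': [0.0, 0.0, -5.54]}
{'jaw': 0.4, 'offset': [36.0, -27.8, 0.9], 'rot': [0.0, 0.0, -5.54]}
{'jaw': 0.4, 'offset': [38.5, -24.2, 0.9], 'rot': [0.0, 0.0, -5.54]}
{'jaw': 0.4, 'offset': [40.6, -20.4, 0.9], 'rot': [0.0, 0.0, -5.54]}
{'jaw': 0.4, 'offset': [42.4, -16.4, 0.9], 'rot': [0.0, 0.0, -5.54]}
{'jaw': 0.4, 'offset': [43.8, -12.2, 0.9], 'rot': [0.0, 0.0, -5.54]}
{'jaw': 0.4, 'offset': [44.7, -7.9, 0.9], 'rot': [0.0, 0.0, -5.54]}
{'jaw': 0.4, 'offset': [45.3, -3.6, 0.9], 'rot': [0.0, 0.0, -5.54]}
{'jaw': 0.4, 'offset': [45.4, 0.8, 0.9], 'rot': [0.0, 0.0, -5.54]}
{'jaw': 0.4, 'offset': [45.1, 5.2, 0.9], 'rot': [0.0, 0.0, -5.54]}
{'jaw': 0.4, 'offset': [44.4, 9.5, 0.9], 'rot': [0.0, 0.0, -5.54]}
{'jaw': 0.4, 'offset': [43.3, 13.8, 0.9], 'rot': [0.0, 0.0, -5.54]}
{'jaw': 0.4, 'offset': [41.8, 17.9, 0.9], 'rot': [0.0, 0.0, -5.54]}
{'jaw': 0.4, 'offset': [39.8, 21.9, 0.9], 'rot': [0.0, 0.0, -5.54]}
{'jaw': 0.4, 'offset': [37.6, 25.6, 0.9], 'rot': [0.0, 0.0, -5.54]}
```

>>> apply_moves([
  {"jaw": 0.4, "offset": [33, -31, 1], "rot": [0, 0, -5.5]},
  {"jaw": 0.4, "offset": [36, -28, 1], "rot": [0, 0, -5.5]},
  {"jaw": 0.4, "offset": [38.5, -24, 1], "rot": [0, 0, -5.5]},
  {"jaw": 0.4, "offset": [40.5, -20.5, 1], "rot": [0, 0, -5.5]},
  {"jaw": 0.4, "offset": [42.5, -16.5, 1], "rot": [0, 0, -5.5]},
])

```text
time_s: 1.32
eef_pos: [0.2611, -0.3669, 0.1984]
eef_rot: [0.0, 0.935, 0.353, 0.0]
wrist_force: [1.2, 0.1, 0.1]
opening: 0.399
grasp_force: 0.0
```

>>> apply_moves([
  {"jaw": 0.4, "offset": [44, -12, 1], "rot": [0, 0, -5.5]},
  {"jaw": 0.4, "offset": [45, -8, 1], "rot": [0, 0, -5.5]},
  {"jaw": 0.4, "offset": [45, -3.5, 1], "rot": [0, 0, -5.5]},
  {"jaw": 0.4, "offset": [45.5, 1, 1], "rot": [0, 0, -5.5]},
  {"jaw": 0.4, "offset": [45, 5, 1], "rot": [0, 0, -5.5]},
])

```text
time_s: 1.95
eef_pos: [0.3861, -0.177, 0.1936]
eef_rot: [0.0, 0.825, 0.566, 0.0]
wrist_force: [0.2, -0.1, 0.7]
opening: 0.399
grasp_force: 0.0
```

>>> apply_moves([
  {"jaw": 0.4, "offset": [44.5, 9.5, 1], "rot": [0, 0, -5.5]},
  {"jaw": 0.4, "offset": [43.5, 14, 1], "rot": [0, 0, -5.5]},
  {"jaw": 0.4, "offset": [42, 18, 1], "rot": [0, 0, -5.5]},
  {"jaw": 0.4, "offset": [40, 22, 1], "rot": [0, 0, -5.5]},
  {"jaw": 0.4, "offset": [37.5, 25.5, 1], "rot": [0, 0, -5.5]},
])

```text
time_s: 2.58
eef_pos: [0.5119, 0.0133, 0.1885]
eef_rot: [0.0, 0.666, 0.746, 0.0]
wrist_force: [0.5, -0.0, 0.1]
opening: 0.396
grasp_force: 0.0
```

```bash
python3 - <<'E'
from h import *
o=ctrl.get_obs();print(o["time_s"],o["eef_pos"],o["opening"],o["wrist_force"],o["q"])
p,Rm=pose();print(Rm.as_euler('ZYX',degrees=True))
p,d=ctrl.camera("scene"); cv2.imwrite("pics/s1.png",cv2.resize(p[110:270,200:440,::-1],None,fx=3,fy=3))
E
```

```text
2.575 [0.51191118 0.01328746 0.18849308] 0.3963969041395404 [ 0.45564191 -0.02245434  0.05761908] [-2.06120122e-01  5.29826068e-02  1.77928258e+00 -7.21490683e-05
  1.30863980e+00 -3.18361477e-01]
[9.64320208e+01 1.61253485e-02 1.79963830e+02]
```

View pics/s1.png

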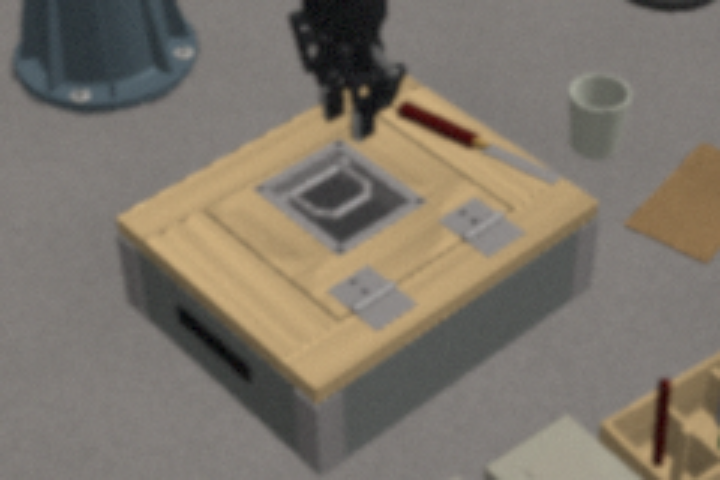

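Fingers hover over the chest, with the ring's cross-bar running roughly from crop (333,215) to (370,190).

```bash
python3 - <<'E'
from h import *
a=np.array([[333,215],[370,190],[352,204]])/3+[200,110]
print(px2w("scene",a,z=.115).round(4))
c=np.array([.520,.0145]);y=np.radians(6.8);ex=np.array([np.cos(y),np.sin(y)])
print("bar",c+(.1-.165+.055)*ex,"hinge",c+.1*ex)
# top image earlier: bright ring pixels
im=cv2.imread("pics/top0.png"); cv2.imwrite("pics/t1.png",cv2.resize(im[190:255,285:365],None,fx=9,fy=9,interpolation=cv2.INTER_CUBIC))
E
```

```text
[[ 0.5099 -0.0058  0.115 ]
 [ 0.5011  0.0442  0.115 ]
 [ 0.5076  0.0181  0.115 ]]
bar [0.51007034 0.01331596] hinge [0.61929655 0.0263404 ]
```

View pics/t1.png

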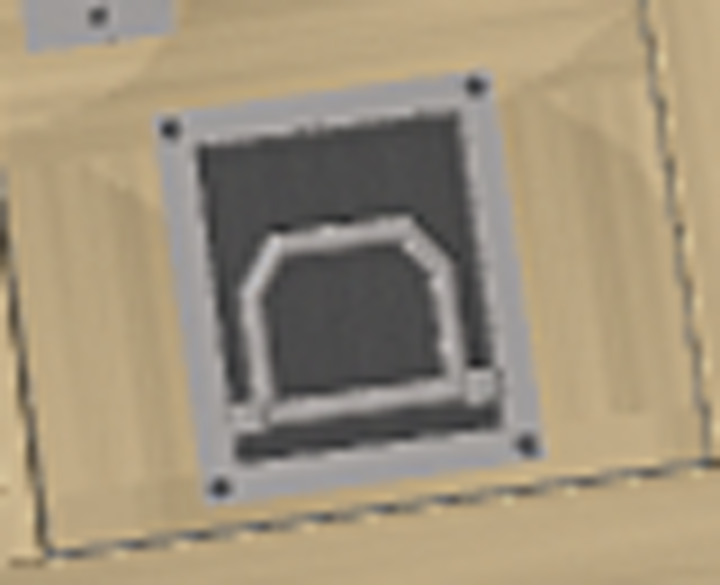

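The bar centre is at crop (340,235) and the pin at (362,397).

```bash
python3 - <<'E'
from h import *
a=np.array([[340,235],[362,397]])/9+[285-.44,190-.44]
print(px2w("top",a,z=.116).round(4))
p,Rm=pose()
plan(p,Rm,[.5105,.0125,.098],96.8,5,.4)
E
```

```text
[[0.5099 0.0156 0.116 ]
 [0.456  0.0095 0.116 ]]
{'jaw': 0.4, 'offset': [-0.9, -0.8, 18.1], 'rot': [0.03, -0.03, -0.01]}
{'jaw': 0.4, 'offset': [-0.9, -0.8, 18.1], 'rot': [0.03, -0.03, -0.01]}
{'jaw': 0.4, 'offset': [-0.9, -0.8, 18.1], 'rot': [0.03, -0.03, -0.01]}
{'jaw': 0.4, 'offset': [-0.9, -0.8, 18.1], 'rot': [0.03, -0.03, -0.01]}
{'jaw': 0.4, 'offset': [-0.8, -0.8, 18.1], 'rot': [0.03, -0.03, -0.01]}
```

>>> apply_moves([
  {"jaw": 0.4, "offset": [0, -1.5, 25], "rot": [0, 0, 0]},
  {"jaw": 0.4, "offset": [0, 0, 25], "rot": [0, 0, 0]},
  {"jaw": 0.4, "offset": [0, 0, 20], "rot": [0, 0, 0]},
  {"jaw": 0.4, "offset": [0, 0, 12], "rot": [0, 0, 0]},
  {"jaw": 0.4, "offset": [0, 0, 8], "rot": [0, 0, 0]},
])

```text
time_s: 3.25
eef_pos: [0.5096, 0.0116, 0.098]
eef_rot: [0.0, 0.668, 0.745, -0.0]
wrist_force: [-0.3, 0.4, 0.4]
opening: 0.401
grasp_force: 0.0
```

>>> apply_moves([
  {"jaw": 0.2, "offset": [0, 0, 0], "rot": [0, 0, 0]},
  {"jaw": 0, "offset": [0, 0, 0], "rot": [0, 0, 0]},
  {"jaw": 0, "offset": [0, 0, 0], "rot": [0, 0, 0]},
  {"jaw": 0, "offset": [0, 0, 0], "rot": [0, 0, 0]},
  {"jaw": 0, "offset": [0, 0, 0], "rot": [0, 0, 0]},
])

```text
time_s: 3.88
eef_pos: [0.5097, 0.0117, 0.0985]
eef_rot: [0.0, 0.668, 0.745, 0.0]
wrist_force: [0.3, -0.6, 0.7]
opening: 0.0
grasp_force: 0.0
```

```bash
python3 - <<'E'
from h import *
p,d=ctrl.camera("scene"); a=cv2.resize(p[140:215,270:370,::-1],None,fx=6,fy=6,interpolation=cv2.INTER_CUBIC)
cv2.imwrite("pics/s2.png",a)
P=ctrl.camera_params("scene")
T=np.linalg.inv(P["cam_to_world"])
for w in ([.5097,.0117,.0985],[.5097,.0117,.117],[.51,.0145,.113]):
  q,_=cv2.projectPoints(np.array([w]),cv2.Rodrigues(T[:3,:3])[0],T[:3,3],P["K"],np.array(P["dist"])); print((q.ravel()-[270,140])*6)
E
```

```text
[276.32777594 260.47886283]
[275.46965264 232.47865449]
[280.74213381 236.64397874]
```

View pics/s2.png

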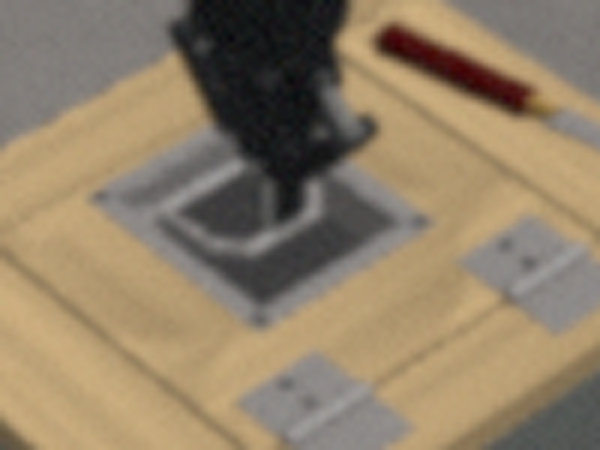

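```bash
python3 - <<'E'
from h import *
p,d=ctrl.camera("scene")
for v in range(168,186):
    us=np.arange(308,328); w=px2w("scene",np.c_[us,np.full(20,v)],depth=d[v,us])
    print(v,' '.join(f"{int(g.mean()):3d}" for g in p[v,us])," z:",' '.join(f"{z*1000:4.0f}" for z in w[:,2]))
us=np.arange(314,322)
for v in (170,173,175,177): print(v,px2w("scene",np.c_[us,np.full(8,v)],depth=d[v,us]).round(3).tolist())
E
```

```text
168 141 126  98  82  73  57  39  30  22  17  14  21  18  25  32  45  65  93 118 129  z:  115  115  114  160  163  173  174  177  174  183  187  190  193  193  195  200  174  119  121  124
169 117  93  74  68  64  57  52  37  27  21  27  23  31  50  66  72  76  96 113 122  z:  117  112   91  157  162  166  169  173  163  181  177  184  187  188  175  119  116  121  120  122
170  83  65  57  62  58  65  72  57  29  22  23  25  48  83 104  96  83  80  93 104  z:   90   88   90  152  163  163  161  159  164  177  179  178  182  121  106  110  116  116  120  123
171  62  61  57  64  57  68  85  67  36  26  31  33  68 109 128 111  84  74  78  83  z:   87   88   93  151  152  161  156  155  158  157  168  177  119  116  120  107  106  111  115  117
172  63  59  56  60  55  72  86  70  36  28  20  34  64 112 135 113  87  75  77  78  z:   91   91   87  148  148  153  152  155  156  155  151  149  123  121  121  106  108  107  109  111
173  60  62  60  59  58  73  85  73  40  27  31  35  63 112 130 113  83  78  76  79  z:   90   92   87  139  148  151  147  150  152  148  147  149  144  120  1
[... 2331 characters left out ...]
9], [0.523, 0.004, 0.164], [0.537, -0.002, 0.177], [0.541, -0.001, 0.179], [0.541, 0.002, 0.178], [0.547, 0.002, 0.182], [0.49, 0.043, 0.121]]
173 [[0.514, 0.003, 0.147], [0.518, 0.004, 0.15], [0.522, 0.005, 0.152], [0.52, 0.009, 0.148], [0.521, 0.012, 0.147], [0.524, 0.013, 0.149], [0.521, 0.019, 0.144], [0.5, 0.036, 0.12]]
175 [[0.517, 0.001, 0.142], [0.514, 0.006, 0.138], [0.518, 0.007, 0.141], [0.52, 0.009, 0.141], [0.521, 0.012, 0.14], [0.522, 0.015, 0.139], [0.508, 0.027, 0.123], [0.51, 0.029, 0.123]]
177 [[0.52, -0.001, 0.138], [0.519, 0.003, 0.135], [0.526, 0.001, 0.142], [0.521, 0.008, 0.134], [0.509, 0.019, 0.119], [0.513, 0.02, 0.122], [0.515, 0.023, 0.122], [0.508, 0.031, 0.112]]
```

```bash
python3 - <<'E'
from h import *
def low(d,p,r):
    v,u=np.nonzero(d>0); w=px2w("scene",np.c_[u,v],depth=d[v,u])
    m=(np.hypot(w[:,0]-p[0],w[:,1]-p[1])<r)&(w[:,2]>p[2]-.03)&(w[:,2]<p[2]+.12); w=w[m]
    for lo in np.arange(-.03,.12,.01):
        s=w[(w[:,2]-p[2]>=lo)&(w[:,2]-p[2]<lo+.01)]
        if len(s): print(round(lo,2),len(s),s.mean(0).round(3),s.min(0).round(3),s.max(0).round(3))
low(np.load("scene_d.npy"),[.137,-.559,.203],.09)
E
```

```text
0.04 19 [ 0.143 -0.556  0.249] [ 0.118 -0.61   0.244] [ 0.161 -0.506  0.253]
0.05 48 [ 0.143 -0.559  0.258] [ 0.117 -0.616  0.254] [ 0.162 -0.503  0.263]
0.06 43 [ 0.143 -0.557  0.268] [ 0.116 -0.616  0.263] [ 0.162 -0.503  0.272]
0.07 41 [ 0.145 -0.562  0.278] [ 0.117 -0.615  0.273] [ 0.164 -0.503  0.282]
0.08 54 [ 0.147 -0.562  0.289] [ 0.121 -0.625  0.283] [ 0.166 -0.487  0.293]
0.09 139 [ 0.143 -0.564  0.298] [ 0.114 -0.633  0.293] [ 0.17  -0.485  0.303]
0.1 154 [ 0.146 -0.567  0.308] [ 0.113 -0.632  0.303] [ 0.171 -0.485  0.313]
0.11 147 [ 0.148 -0.562  0.317] [ 0.124 -0.631  0.313] [ 0.171 -0.486  0.323]
```

The depth image shows the real fingertips about 30 mm above the reported TCP: at the start they were at z≈0.246 with the jaw open, and now they are at ≈0.13, just over the bar. I will apply that offset from here on.

>>> apply_moves([
  {"jaw": 0.4, "offset": [0, 0, -5], "rot": [0, 0, 0]},
  {"jaw": 0.4, "offset": [0, 0, 0], "rot": [0, 0, 0]},
  {"jaw": 0.4, "offset": [1, 0, 5], "rot": [0, 0, 0]},
  {"jaw": 0.4, "offset": [1, 0, 10], "rot": [0, 0, 0]},
  {"jaw": 0.4, "offset": [0, 0, 5], "rot": [0, 0, 0]},
])

```text
time_s: 4.6
eef_pos: [0.5085, 0.014, 0.082]
eef_rot: [-0.001, 0.668, 0.745, -0.0]
wrist_force: [-0.3, -0.3, 0.4]
opening: 0.401
grasp_force: 0.0
```

>>> apply_moves([
  {"jaw": 0.4, "offset": [0, 0, 5], "rot": [0, 0, 0]},
  {"jaw": 0.4, "offset": [0, 0, 5], "rot": [0, 0, 0]},
  {"jaw": 0.4, "offset": [0, 0, 3], "rot": [0, 0, 0]},
  {"jaw": 0.4, "offset": [0, 0, 0], "rot": [0, 0, 0]},
  {"jaw": 0.4, "offset": [0, 0, 0], "rot": [0, 0, 0]},
])

```text
time_s: 5.22
eef_pos: [0.5095, 0.0136, 0.0705]
eef_rot: [0.0, 0.668, 0.745, 0.0]
wrist_force: [0.6, -0.1, -0.7]
opening: 0.403
grasp_force: 0.0
```

>>> apply_moves([
  {"jaw": 0.2, "offset": [0, 0, 0], "rot": [0, 0, 0]},
  {"jaw": 0, "offset": [0, 0, 0], "rot": [0, 0, 0]},
  {"jaw": 0, "offset": [0, 0, 0], "rot": [0, 0, 0]},
  {"jaw": 0, "offset": [0, 0, 0], "rot": [0, 0, 0]},
  {"jaw": 0, "offset": [0, 0, 0], "rot": [0, 0, 0]},
])

```text
time_s: 5.85
eef_pos: [0.5094, 0.0137, 0.0704]
eef_rot: [0.0, 0.668, 0.745, 0.0]
wrist_force: [-0.6, -1.5, 0.8]
opening: 0.079
grasp_force: 58.5
```

>>> apply_moves([
  {"jaw": 0, "offset": [0, -0.8, -9.5], "rot": [0, 0, 0]},
  {"jaw": 0, "offset": [0, -2.5, -9.3], "rot": [0, 0, 0]},
  {"jaw": 0, "offset": [0, -4, -8.7], "rot": [0, 0, 0]},
  {"jaw": 0, "offset": [0, -5.5, -7.8], "rot": [0, 0, 0]},
  {"jaw": 0, "offset": [0, -6.8, -6.8], "rot": [0, 0, 0]},
])

```text
time_s: 6.48
eef_pos: [0.4897, 0.0114, 0.113]
eef_rot: [0.0, 0.668, 0.745, 0.0]
wrist_force: [2.5, -1.8, -8.8]
opening: 0.078
grasp_force: 58.2
```

>>> apply_moves([
  {"jaw": 0, "offset": [0, -7.8, -5.5], "rot": [0, 0, 0]},
  {"jaw": 0, "offset": [0, -8.7, -4], "rot": [0, 0, 0]},
  {"jaw": 0, "offset": [0, -9.3, -2.5], "rot": [0, 0, 0]},
  {"jaw": 0, "offset": [0, -9.5, -0.8], "rot": [0, 0, 0]},
  {"jaw": 0, "offset": [0, 0, 0], "rot": [0, 0, 0]},
])

```text
time_s: 7.1
eef_pos: [0.4556, 0.0074, 0.1273]
eef_rot: [0.002, 0.668, 0.745, 0.001]
wrist_force: [-0.6, -1.8, 7.4]
opening: 0.08
grasp_force: 58.9
```

```bash
python3 - <<'E'
from h import *
p,d=ctrl.camera("scene"); a=cv2.resize(p[130:230,250:400,::-1],None,fx=4,fy=4,interpolation=cv2.INTER_CUBIC)
cv2.imwrite("pics/s3.png",a)
E
```

```text
(no output)
```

View pics/s3.png

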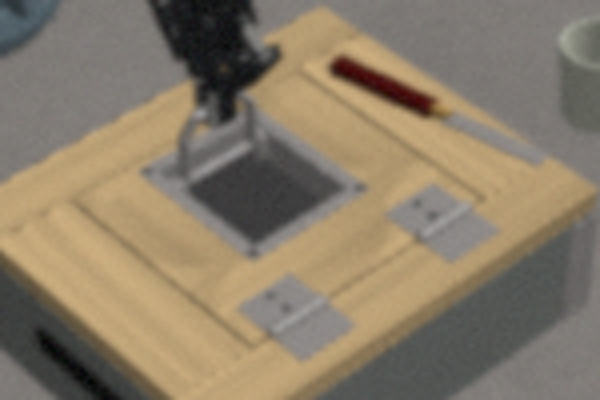

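The ring stands upright at crop (215,140) and the hatch is still shut. Now lift.

>>> apply_moves([
  {"jaw": 0, "offset": [0, 1, -18.3], "rot": [0, 0, 0]},
  {"jaw": 0, "offset": [0, 4.3, -18.7], "rot": [0, 0, 0]},
  {"jaw": 0, "offset": [0, 9.7, -16.2], "rot": [0, 0, 0]},
  {"jaw": 0, "offset": [0, 11.4, -15.1], "rot": [0, 0, 0]},
  {"jaw": 0, "offset": [0, 13, -13.9], "rot": [0, 0, 0]},
])

```text
time_s: 7.78
eef_pos: [0.4903, 0.0116, 0.2062]
eef_rot: [-0.003, 0.668, 0.745, -0.003]
wrist_force: [-6.7, -5.1, -4.9]
opening: 0.076
grasp_force: 58.5
```

>>> apply_moves([
  {"jaw": 0, "offset": [0, 14.3, -12.4], "rot": [0, 0, 0]},
  {"jaw": 0, "offset": [0, 15.5, -10.9], "rot": [0, 0, 0]},
  {"jaw": 0, "offset": [0, 16.6, -9.2], "rot": [0, 0, 0]},
  {"jaw": 0, "offset": [0, 17.4, -7.4], "rot": [0, 0, 0]},
  {"jaw": 0, "offset": [0, 18.1, -5.5], "rot": [0, 0, 0]},
])

```text
time_s: 8.4
eef_pos: [0.5725, 0.0211, 0.2523]
eef_rot: [-0.003, 0.668, 0.745, -0.002]
wrist_force: [-6.7, -1.8, 0.4]
opening: 0.076
grasp_force: 58.8
```

```bash
python3 - <<'E'
from h import *
p,d=ctrl.camera("scene"); a=cv2.resize(p[70:240,220:430,::-1],None,fx=3,fy=3,interpolation=cv2.INTER_CUBIC)
cv2.imwrite("pics/s4.png",a)
E
```

```text
(no output)
```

View pics/s4.png

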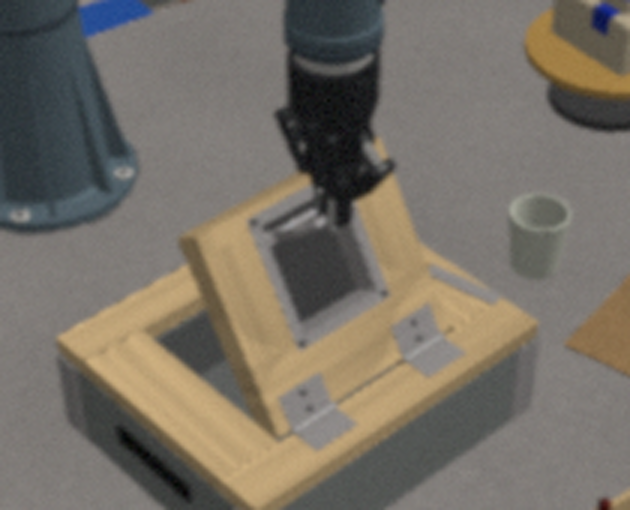

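The hatch is up to about 55–60° and still held by the ring at crop (330,205).

>>> apply_moves([
  {"jaw": 0, "offset": [0, 18.6, -3.6], "rot": [0, 0, 0]},
  {"jaw": 0, "offset": [0, 18.9, -1.7], "rot": [0, 0, 0]},
  {"jaw": 0, "offset": [0, 18.9, 0.3], "rot": [0, 0, 0]},
  {"jaw": 0, "offset": [0, 18.8, 2.4], "rot": [0, 0, 0]},
  {"jaw": 0, "offset": [0, 18.5, 4.2], "rot": [0, 0, 0]},
])

```text
time_s: 9.07
eef_pos: [0.6673, 0.0322, 0.2519]
eef_rot: [-0.001, 0.667, 0.745, -0.0]
wrist_force: [-3.3, 1.4, 1.8]
opening: 0.073
grasp_force: 58.7
```

>>> apply_moves([
  {"jaw": 0, "offset": [0, 8, 2.5], "rot": [0, 0, 0]},
  {"jaw": 0, "offset": [0, 4, 1.4], "rot": [0, 0, 0]},
  {"jaw": 0, "offset": [0, 0, 0], "rot": [0, 0, 0]},
  {"jaw": 0, "offset": [0, 0, 0], "rot": [0, 0, 0]},
  {"jaw": 0, "offset": [0, 0, 0], "rot": [0, 0, 0]},
])

```text
time_s: 9.7
eef_pos: [0.6803, 0.0336, 0.2481]
eef_rot: [-0.0, 0.667, 0.745, 0.001]
wrist_force: [0.9, 5.0, 2.8]
opening: 0.073
grasp_force: 58.9
```

```bash
python3 - <<'E'
from h import *
p,d=ctrl.camera("scene"); a=cv2.resize(p[70:240,220:430,::-1],None,fx=3,fy=3,interpolation=cv2.INTER_CUBIC)
cv2.imwrite("pics/s5.png",a)
o=ctrl.outline_of("scene","hatch")
m=o[0]["region"]&(d>0); v,u=np.nonzero(m); w=px2w("scene",np.c_[u,v],depth=d[v,u])
y=np.radians(6.8); s=(w[:,:2]-[.6193,.0263])@[np.cos(y),np.sin(y)]; z=w[:,2]-.12
for lo in range(0,210,30):
    k=(z>lo/1000)&(z<lo/1000+.03); print(lo,k.sum(),np.percentile(s[k],[10,50,90]).round(3) if k.any() else "")
E
```

```text
0 427 [-0.003  0.001  0.003]
30 482 [-0.005  0.003  0.005]
60 614 [-0.023  0.002  0.007]
90 331 [-0.023 -0.003  0.009]
120 260 [-0.02   0.009  0.012]
150 380 [-0.004  0.012  0.046]
180 628 [-0.012  0.006  0.016]
```

View pics/s5.png

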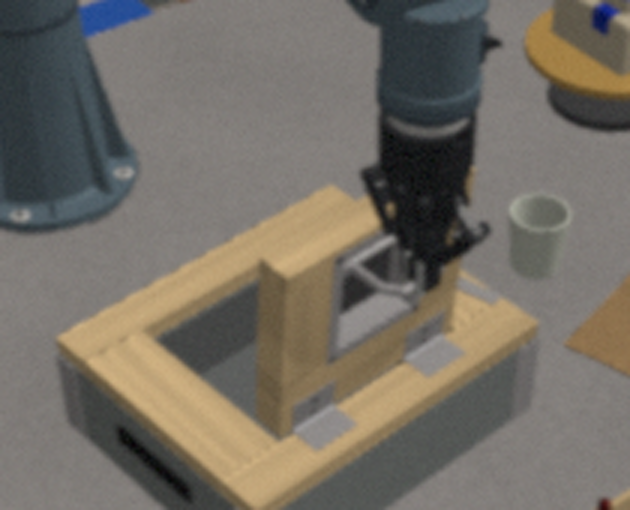

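Hatch is past upright (about 94°), with the ring bar in the fingers at crop (420,285). Release and rise.

>>> apply_moves([
  {"jaw": 0.3, "offset": [0, 0, 0], "rot": [0, 0, 0]},
  {"jaw": 0.3, "offset": [0, 0, 0], "rot": [0, 0, 0]},
  {"jaw": 0.3, "offset": [0, 0, -10], "rot": [0, 0, 0]},
  {"jaw": 0.3, "offset": [0, 0, -20], "rot": [0, 0, 0]},
  {"jaw": 0.3, "offset": [0, 0, -40], "rot": [0, 0, 0]},
])

```text
time_s: 10.42
eef_pos: [0.6798, 0.0323, 0.3175]
eef_rot: [-0.001, 0.668, 0.744, -0.001]
wrist_force: [0.1, 0.9, 1.0]
opening: 0.301
grasp_force: 0.0
```

```bash
python3 - <<'E'
from h import *
p,d=ctrl.camera("scene")
o=ctrl.outline_of("scene","hatch")
m=o[0]["region"]&(d>0); v,u=np.nonzero(m); w=px2w("scene",np.c_[u,v],depth=d[v,u])
y=np.radians(6.8); s=(w[:,:2]-[.6193,.0263])@[np.cos(y),np.sin(y)]; z=w[:,2]-.12
for lo in range(0,210,30):
    k=(z>lo/1000)&(z<lo/1000+.03); print(lo,k.sum(),np.percentile(s[k],[10,50,90]).round(3) if k.any() else "")
p,Rm=pose();print(p)
p,Rm=plan(p,Rm,[p[0],p[1],.36],None,1,.3)
p,Rm=plan(p,Rm,[.469,-.388,.2],154.6,14,.9)
E
```

```text
0 456 [-0.005  0.001  0.003]
30 482 [-0.006  0.002  0.005]
60 659 [-0.023  0.003  0.007]
90 443 [-0.023  0.005  0.009]
120 389 [-0.017  0.009  0.012]
150 539 [0.003 0.013 0.06 ]
180 791 [-0.013  0.005  0.016]
[0.68299705 0.03202272 0.32534655]
{'jaw': 0.3, 'offset': [-0.1, 0.4, -34.7], 'rot': [0.0, 0.0, 0.0]}
{'jaw': 0.9, 'offset': [-28.1, -18.6, 11.3], 'rot': [0.04, 0.03, -4.17]}
{'jaw': 0.9, 'offset': [-26.7, -20.6, 11.3], 'rot': [0.04, 0.03, -4.17]}
{'jaw': 0.9, 'offset': [-25.2, -22.4, 11.3], 'rot': [0.04, 0.03, -4.17]}
{'jaw': 0.9, 'offset': [-23.5, -24.2, 11.3], 'rot': [0.04, 0.03, -4.17]}
{'jaw': 0.9, 'offset': [-21.6, -25.8, 11.3], 'rot': [0.04, 0.03, -4.17]}
{'jaw': 0.9, 'offset': [-19.7, -27.3, 11.3], 'rot': [0.04, 0.03, -4.17]}
{'jaw': 0.9, 'offset': [-17.7, -28.7, 11.3], 'rot': [0.04, 0.03, -4.17]}
{'jaw': 0.9, 'offset': [-15.6, -29.9, 11.3], 'rot': [0.04, 0.03, -4.17]}
{'jaw': 0.9, 'offset': [-13.4, -30.9, 11.3], 'rot': [0.04, 0.03, -4.17]}
{'jaw': 0.9, 'offset': [-11.1, -31.8, 11.3], 'rot': [0.04, 0.03, -4.17]}
{'jaw': 0.9, 'offset': [-8.7, -32.5, 11.4], 'rot': [0.04, 0.03, -4.17]}
{'jaw': 0.9, 'offset': [-6.4, -33.1, 11.4], 'rot': [0.04, 0.03, -4.17]}
{'jaw': 0.9, 'offset': [-3.9, -33.5, 11.4], 'rot': [0.04, 0.03, -4.17]}
{'jaw': 0.9, 'offset': [-1.5, -33.6, 11.4], 'rot': [0.04, 0.03, -4.17]}
```

>>> apply_moves([
  {"jaw": 0.3, "offset": [0, 0, -35], "rot": [0, 0, 0]},
  {"jaw": 0.3, "offset": [-28, -18.5, 0], "rot": [0, 0, -4.2]},
  {"jaw": 0.5, "offset": [-26.5, -20.5, 0], "rot": [0, 0, -4.2]},
  {"jaw": 0.7, "offset": [-25, -22.5, 0], "rot": [0, 0, -4.2]},
  {"jaw": 0.9, "offset": [-23.5, -24, 0], "rot": [0, 0, -4.2]},
])

```text
time_s: 11.15
eef_pos: [0.6187, -0.0881, 0.3535]
eef_rot: [0.001, 0.551, 0.835, 0.0]
wrist_force: [-0.1, -0.8, -0.2]
opening: 0.892
grasp_force: 0.0
```

>>> apply_moves([
  {"jaw": 0.9, "offset": [-21.5, -26, 0], "rot": [0, 0, -4.2]},
  {"jaw": 0.9, "offset": [-19.5, -27.5, 0], "rot": [0, 0, -4.2]},
  {"jaw": 0.9, "offset": [-17.5, -28.5, 20], "rot": [0, 0, -4.2]},
  {"jaw": 0.9, "offset": [-15.5, -30, 20], "rot": [0, 0, -4.2]},
  {"jaw": 0.9, "offset": [-13.5, -31, 20], "rot": [0, 0, -4.2]},
])

```text
time_s: 11.78
eef_pos: [0.5421, -0.2383, 0.2929]
eef_rot: [0.001, 0.389, 0.921, -0.0]
wrist_force: [-0.1, 0.3, -0.0]
opening: 0.899
grasp_force: 0.0
```

>>> apply_moves([
  {"jaw": 0.9, "offset": [-11, -32, 20], "rot": [0, 0, -4.2]},
  {"jaw": 0.9, "offset": [-8.5, -32.5, 20], "rot": [0, 0, -4.2]},
  {"jaw": 0.9, "offset": [-6.5, -33, 20], "rot": [0, 0, -4.2]},
  {"jaw": 0.9, "offset": [-4, -33.5, 20], "rot": [0, 0, -4]},
  {"jaw": 0.9, "offset": [-1.5, -33.5, 20], "rot": [0, 0, -4]},
])

```text
time_s: 12.4
eef_pos: [0.4663, -0.3888, 0.1928]
eef_rot: [0.001, 0.218, 0.976, -0.001]
wrist_force: [0.5, 0.2, -0.5]
opening: 0.902
grasp_force: 0.0
```

```bash
python3 - <<'E'
from h import *
p,Rm=pose();print(p,Rm.as_euler('ZYX',degrees=True),ctrl.get_obs()["q"].round(2))
c,d=ctrl.camera("scene")
v,u=np.nonzero(d>0); w=px2w("scene",np.c_[u,v],depth=d[v,u])
t=w[(np.hypot(w[:,0]-.469,w[:,1]+.388)<.05)&(w[:,2]>.016)&(w[:,2]<.06)]
print(len(t),cv2.minAreaRect((t[:,:2]*1000).astype(np.float32)))
# finger pixel low end
g=w[(np.hypot(w[:,0]-p[0],w[:,1]-p[1])<.08)&(w[:,2]>.08)&(w[:,2]<p[2]+.06)]; print(len(g),g[:,2].min() if len(g) else "",g.mean(0))
plan(p,Rm,[.4695,-.388,.02],154.6,6,.9)
E
```

```text
[ 0.46630552 -0.38881098  0.19284869] [ 1.54766166e+02  8.34506563e-02 -1.79954641e+02] [-0.89  0.26  1.53 -0.    1.35 -2.02]
337 ((472.0655822753906, -389.578857421875), (39.49455261230469, 67.03520965576172), 64.79168701171875)
77 0.2308857498251048 [ 0.47161162 -0.3952702   0.2439838 ]
{'jaw': 0.9, 'offset': [-0.4, 0.4, 28.8], 'rot': [-0.01, 0.01, 0.03]}
{'jaw': 0.9, 'offset': [-0.4, 0.4, 28.8], 'rot': [-0.01, 0.01, 0.03]}
{'jaw': 0.9, 'offset': [-0.4, 0.4, 28.8], 'rot': [-0.01, 0.01, 0.03]}
{'jaw': 0.9, 'offset': [-0.4, 0.4, 28.8], 'rot': [-0.01, 0.01, 0.03]}
{'jaw': 0.9, 'offset': [-0.4, 0.4, 28.8], 'rot': [-0.01, 0.01, 0.03]}
{'jaw': 0.9, 'offset': [-0.4, 0.4, 28.8], 'rot': [-0.01, 0.01, 0.03]}
```

>>> apply_moves([
  {"jaw": 0.9, "offset": [0, 0, 40], "rot": [0, 0, 0]},
  {"jaw": 0.9, "offset": [-1, 1, 40], "rot": [0, 0, 0]},
  {"jaw": 0.9, "offset": [0, 0, 40], "rot": [0, 0, 0]},
  {"jaw": 0.9, "offset": [0, 0, 40], "rot": [0, 0, 0]},
  {"jaw": 0.9, "offset": [0, 0, 20], "rot": [0, 0, 0]},
])

```text
time_s: 13.08
eef_pos: [0.4674, -0.3862, 0.0107]
eef_rot: [-0.001, 0.22, 0.976, 0.001]
wrist_force: [-1.0, -0.4, 0.4]
opening: 0.899
grasp_force: 0.0
```

>>> apply_moves([
  {"jaw": 0.9, "offset": [0, 0, 12], "rot": [0, 0, 0]},
  {"jaw": 0.9, "offset": [0, 0, 10], "rot": [0, 0, 0]},
  {"jaw": 0.9, "offset": [0, 0, 7], "rot": [0, 0, 0]},
  {"jaw": 0.9, "offset": [0, 0, 0], "rot": [0, 0, 0]},
  {"jaw": 0.6, "offset": [0, 0, 0], "rot": [0, 0, 0]},
])

```text
time_s: 13.7
eef_pos: [0.4683, -0.3873, -0.0161]
eef_rot: [0.0, 0.22, 0.976, -0.0]
wrist_force: [0.4, 0.5, -0.2]
opening: 0.708
grasp_force: 0.0
```

>>> apply_moves([
  {"jaw": 0.4, "offset": [0, 0, 0], "rot": [0, 0, 0]},
  {"jaw": 0.2, "offset": [0, 0, 0], "rot": [0, 0, 0]},
  {"jaw": 0.1, "offset": [0, 0, 0], "rot": [0, 0, 0]},
  {"jaw": 0.1, "offset": [0, 0, 0], "rot": [0, 0, 0]},
  {"jaw": 0.1, "offset": [0, 0, 0], "rot": [0, 0, 0]},
])

```text
time_s: 14.32
eef_pos: [0.4684, -0.3875, -0.0158]
eef_rot: [0.001, 0.22, 0.976, -0.0]
wrist_force: [-0.3, -0.2, 6.1]
opening: 0.457
grasp_force: 62.4
```

>>> apply_moves([
  {"jaw": 0.1, "offset": [0, 0, -20], "rot": [0, 0, 0]},
  {"jaw": 0.1, "offset": [0, 0, -45], "rot": [0, 0, 0]},
  {"jaw": 0.1, "offset": [0, 0, -50], "rot": [0, 0, 0]},
  {"jaw": 0.1, "offset": [0, 0, -50], "rot": [0, 0, 0]},
  {"jaw": 0.1, "offset": [0, 0, -50], "rot": [0, 0, 0]},
])

```text
time_s: 14.95
eef_pos: [0.4675, -0.3863, 0.2005]
eef_rot: [-0.0, 0.219, 0.976, 0.0]
wrist_force: [-0.1, -0.6, -3.0]
opening: 0.453
grasp_force: 61.6
```

```bash
python3 - <<'E'
from h import *
p,Rm=pose();print(p,ctrl.get_obs()["opening"])
p,Rm=plan(p,Rm,[.485,.010,p[2]],186.8,10,.1)
E
```

```text
[ 0.46748097 -0.38625311  0.20046172] 0.45290171620639214
{'jaw': 0.1, 'offset': [15.4, 36.6, 0.0], 'rot': [0.0, -0.0, -3.22]}
{'jaw': 0.1, 'offset': [13.3, 37.4, 0.0], 'rot': [0.0, -0.0, -3.22]}
{'jaw': 0.1, 'offset': [11.2, 38.1, 0.0], 'rot': [0.0, -0.0, -3.22]}
{'jaw': 0.1, 'offset': [9.0, 38.6, 0.0], 'rot': [0.0, -0.0, -3.22]}
{'jaw': 0.1, 'offset': [6.9, 39.1, 0.0], 'rot': [0.0, -0.0, -3.22]}
{'jaw': 0.1, 'offset': [4.7, 39.4, 0.0], 'rot': [0.0, -0.0, -3.22]}
{'jaw': 0.1, 'offset': [2.4, 39.6, 0.0], 'rot': [0.0, -0.0, -3.22]}
{'jaw': 0.1, 'offset': [0.2, 39.7, 0.0], 'rot': [0.0, -0.0, -3.22]}
{'jaw': 0.1, 'offset': [-2.0, 39.6, 0.0], 'rot': [0.0, -0.0, -3.22]}
{'jaw': 0.1, 'offset': [-4.2, 39.4, 0.0], 'rot': [0.0, -0.0, -3.22]}
```

>>> apply_moves([
  {"jaw": 0.1, "offset": [15.5, 36.5, 0], "rot": [0, 0, -3.2]},
  {"jaw": 0.1, "offset": [13.5, 37.5, 0], "rot": [0, 0, -3.2]},
  {"jaw": 0.1, "offset": [11, 38, 0], "rot": [0, 0, -3.2]},
  {"jaw": 0.1, "offset": [9, 38.5, 0], "rot": [0, 0, -3.2]},
  {"jaw": 0.1, "offset": [7, 39, 0], "rot": [0, 0, -3.2]},
])

```text
time_s: 15.58
eef_pos: [0.4761, -0.1872, 0.1988]
eef_rot: [-0.0, 0.081, 0.997, 0.0]
wrist_force: [0.5, 0.2, -1.7]
opening: 0.456
grasp_force: 61.7
```

>>> apply_moves([
  {"jaw": 0.1, "offset": [4.5, 39.5, 0], "rot": [0, 0, -3.2]},
  {"jaw": 0.1, "offset": [2.5, 39.5, 0], "rot": [0, 0, -3.2]},
  {"jaw": 0.1, "offset": [0, 39.5, 0], "rot": [0, 0, -3.2]},
  {"jaw": 0.1, "offset": [-2, 39.5, 0], "rot": [0, 0, -3.2]},
  {"jaw": 0.1, "offset": [-4, 39.5, 0], "rot": [0, 0, -3.2]},
])

```text
time_s: 16.2
eef_pos: [0.4852, 0.0105, 0.1989]
eef_rot: [0.0, -0.059, 0.998, 0.0]
wrist_force: [0.5, -0.1, -2.0]
opening: 0.458
grasp_force: 61.7
```

```bash
python3 - <<'E'
from h import *
p,Rm=pose();print(p,Rm.as_euler('ZYX',degrees=True),ctrl.get_obs()["opening"])
c,d=ctrl.camera("scene"); cv2.imwrite("pics/s6.png",cv2.resize(c[70:240,220:430,::-1],None,fx=3,fy=3,interpolation=cv2.INTER_CUBIC))
E
```

```text
[0.48522849 0.01047335 0.19887576] [-1.73258023e+02  5.00145749e-03  1.79996866e+02] 0.45847719601481196
```

View pics/s6.png

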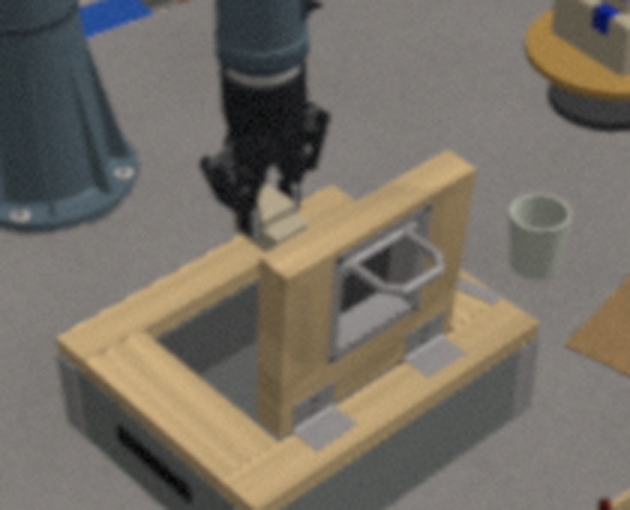

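The offcut is held at crop (280,215) over the mouth, and the hatch is standing. Lower and release.

>>> apply_moves([
  {"jaw": 0.1, "offset": [0, 0, 40], "rot": [0, 0, 0]},
  {"jaw": 0.1, "offset": [0, 0, 40], "rot": [0, 0, 0]},
  {"jaw": 0.1, "offset": [0, 0, 40], "rot": [0, 0, 0]},
  {"jaw": 0.1, "offset": [0, 0, 35], "rot": [0, 0, 0]},
  {"jaw": 0.1, "offset": [0, 0, 20], "rot": [0, 0, 0]},
])

```text
time_s: 16.88
eef_pos: [0.4842, 0.0093, 0.0219]
eef_rot: [-0.001, -0.058, 0.998, 0.0]
wrist_force: [0.6, 0.1, -1.9]
opening: 0.458
grasp_force: 61.7
```

>>> apply_moves([
  {"jaw": 0.1, "offset": [0, 0, 0], "rot": [0, 0, 0]},
  {"jaw": 0.7, "offset": [0, 0, 0], "rot": [0, 0, 0]},
  {"jaw": 0.8, "offset": [0, 0, 0], "rot": [0, 0, 0]},
  {"jaw": 0.8, "offset": [0, 0, 0], "rot": [0, 0, 0]},
  {"jaw": 0.8, "offset": [0, 0, -10], "rot": [0, 0, 0]},
])

```text
time_s: 17.5
eef_pos: [0.4854, 0.0091, 0.0335]
eef_rot: [-0.0, -0.058, 0.998, 0.0]
wrist_force: [0.8, -0.3, 0.8]
opening: 0.799
grasp_force: 0.0
```

>>> apply_moves([
  {"jaw": 0.8, "offset": [0, 0, -45], "rot": [0, 0, 0]},
  {"jaw": 0.8, "offset": [0, 0, -55], "rot": [0, 0, 0]},
  {"jaw": 0.8, "offset": [0, 0, -55], "rot": [0, 0, 0]},
  {"jaw": 0.8, "offset": [0, -50, -20], "rot": [0, 0, 0]},
  {"jaw": 0.8, "offset": [0, -50, 0], "rot": [0, 0, 0]},
])

```text
time_s: 18.12
eef_pos: [0.4992, -0.0916, 0.2123]
eef_rot: [0.003, -0.059, 0.998, -0.002]
wrist_force: [0.9, -0.4, 0.1]
opening: 0.803
grasp_force: 0.0
```

>>> apply_moves([
  {"jaw": 0.8, "offset": [0, -50, 0], "rot": [0, 0, 0]},
  {"jaw": 0.8, "offset": [0, -50, 0], "rot": [0, 0, 0]},
  {"jaw": 0.8, "offset": [0, -50, 0], "rot": [0, 0, 0]},
  {"jaw": 0.8, "offset": [0, -50, 0], "rot": [0, 0, 0]},
  {"jaw": 0.8, "offset": [0, 0, 0], "rot": [0, 0, 0]},
])

```text
time_s: 18.75
eef_pos: [0.5202, -0.2924, 0.2088]
eef_rot: [0.0, -0.056, 0.998, -0.001]
wrist_force: [-0.2, 1.1, 0.4]
opening: 0.804
grasp_force: 0.0
```

```bash
python3 - <<'E'
from h import *
c,d=ctrl.camera("top"); cv2.imwrite("pics/t9.png",cv2.resize(c[130:290,190:480,::-1],None,fx=2.7,fy=2.7,interpolation=cv2.INTER_CUBIC))
v,u=np.nonzero(d>0); w=px2w("top",np.c_[u,v],depth=d[v,u]); y=np.radians(6.8)
q=(w[:,:2]-[.52,.0145])@np.array([[np.cos(y),-np.sin(y)],[np.sin(y),np.cos(y)]])
k=(abs(q[:,0]+.015)<.078)&(abs(q[:,1])<.1)&(w[:,2]>.035)&(w[:,2]<.11)
print(k.sum(),np.median(q[k],0),np.percentile(w[k,2],[10,50,90]))
E
```

```text
276 [-3.12411562e-02  6.02756542e-05] [0.0407968  0.0559006  0.06135036]
```

View pics/t9.png

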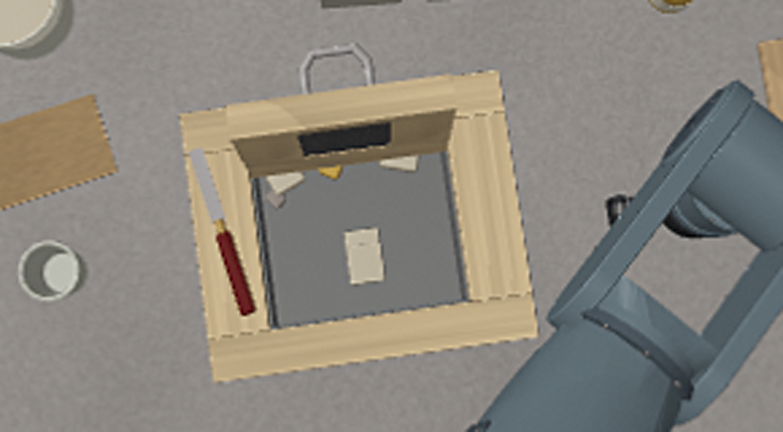

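The offcut lies in the tub at crop (363,255), the hatch stands, the knife and cup are unmoved, and the arm is clear.

```bash
python3 -c "
from bench import ctrl
print(ctrl.hand_in())"
```

```text
the job is handed in; nothing more can be done
None
```

I handed the job in at about 19 s; the final camera view shows the hatch standing open, the offcut in the tub, the knife and cup where they were and the arm clear, but the hand-in returned no verdict.

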